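# Uncouple the shaker drive arm from its ball stud

## Robot

A 7-joint arm with a two-finger parallel gripper is mounted at the origin on a cart in front of the work surface, level with it; the furniture and walls round the work are solid. World frame = base frame: x ahead of the robot, y to its left, z up, the work surface at z = 0. Lengths are in mm, angles in rad, forces in N, time in s.
With the tool pointing down it reaches from about 400 to 875 mm from the base axis. Payload 4.4 kg.
Tool frame: the origin (TCP) lies midway between the tips of the shut fingers; the grasp point (between the pads) lies 19 mm behind it; z points along the fingers, y is the line along which they close (so a half turn about z gives the same grasp; the last joint's range is limited). The gripper opens to 85 mm and grips with 20 to 120 N. Pads are 22 mm wide; open, the fingers measure 114 mm over their backs; the gripper's body (76 mm by 85 mm) begins 54 mm behind the grasp point. The pads swing forward as they close: fully open they stand 13 mm farther back than shut.
Start: joints at [1.182, 0.628, 0.038, 1.517, -0.027, 0.996, -0.02], TCP at [206.223, -616.433, 231.313] pointing down, gripper open.
Joint ranges: [-3.06, 3.06], [-0.37, 2.12], [-1.25, 1.32], [0.18, 2.47], [-1.1, 4.24], [0.23, 1.98], [-2.94, 2.94]. Speed limits (rad/s): [2.57, 2.57, 3.14, 3.14, 3.14, 3.14, 3.14].

## Interface

Orientations are given as [roll, pitch, yaw] about the fixed x, y, z axes, in that order (R = Rz(yaw) Ry(pitch) Rx(roll)).
In Python, from cell import read_state, get_image, finish_job gives the robot as it stands.
- The arm moves only by the tool send_rows, never from a script. Its argument "series" is a list of rows, each an object of numbers: "ax", "ay", "az": the turn, a rotation vector about the tool's x, y, z in rad; "dx", "dy", "dz": the shift along the tool's x, y, z in cm; "hand": the closure, from 0 (fully open) to 1 (shut). In form: [{"ax": .., "ay": .., "az": .., "dx": .., "dy": .., "dz": .., "hand": ..}, ...]. A call has 1 to 10 rows; each row is the pose to reach, as a shift and turn from the pose commanded when the call began, along the tool's axes at that moment; what a row does not reach only later rows make up. A row lasts 1/10 s, in which the tool goes at most 50 mm and 8.59 degrees, less where a joint would pass 70% of its speed; a pose out of reach is approached as far as the arm can. A call with a gripper value outside its range is refused whole. The fingers move at their own pace and stop on an object; the grip force is fixed at half the most. Time passes only in rows, so rows that repeat a pose let the fingers close. It gives the time, the measured TCP pose, the force, the opening and the grip force at its end, in the units of the state.
- read_state(): the state, without advancing time (a new reading comes with each control period).
- get_image(name): name is "scene" or "top" or "wrist"; returns a dict with "pixels" (384x512x3 uint8, red, green, blue), "mtx" (3x3 intrinsics, pixels), "R" (3x3) and "t" (3): a world point X has camera coordinates R X + t. Camera axes: x right, y down, z forward; pixel columns grow to the right and rows downward; lengths in mm; the calibration is good to about 2 mm. A picture is of the moment at which its call begins. There is no depth.
- finish_job(): hands the job in; it is judged then, once.
The state is a dict: "clock": time; "qpos": joint angles; "qd": joint speeds; "tau": joint torques, N m; "eef_pos": TCP position; "tool_rot": TCP orientation; "force": force on the tool from outside, world axes, zero at the start; "torque": the same for the moment, N m; "width": finger opening in mm; "gripper_force": force on a finger pad.
Only numpy, scipy, OpenCV 4.12 (cv2) and the standard library are available. Lean on these libraries where they do the work, as an engineer would, in place of code of your own. Each camera call takes 0.05 s, during which the arm holds its last target. There are 200 camera calls.

## Task

Free the shaker's coupling arm for service: pull the grey lock clip up off its rail between the two finger tabs and leave it in the small open tray, then squeeze the sprung latch tab towards the fixed tab and, keeping hold of both, lift the arm straight up off its ball stud. Finish still holding the arm level above the stud with at least 5 cm of clear air between stud and arm; do not put it down or let go, and leave everything else on the bench where it is.

Things in the scene. Friction and masses are not known exactly. Their poses are not given: they have to be found in the camera images.
- mount: Drive base fixed to the bench: grey plate with a ball stud and behind it a saddle block. Origin on the bench, on the stud's axis; x from stud to saddle, z up. Plate x -48..132, y -42..42, 12 mm thick. Stud 27 mm across, flat underside at z 34, top at z 50 mm. Saddle x 96..122, top z 42, two black cheeks beside the arm to z 52 mm.
- stud_top (a point): Centre of the top of the ball stud, 50 mm above the bench.
- tongue: Coupling arm, about 0.35 kg: head 39 x 38 mm over the stud, 24 mm wide bar to x 135 resting on the saddle, dark counterweight nose to x -44. Origin on the socket axis at the head's underside, 33 mm above the bench at rest (1.5 mm sideways play); x along the bar, y towards the latch tab, z up. Head top z 25; between the tabs a rail 8 wide, 30 long, top z 47. Centre of mass within 25 mm of the socket axis.
- tongue_grip (a point): Where to squeeze the tabs: midway between their outer faces when the latch is fully squeezed (x 0, y -4.5, z 52 mm in the arm's frame). Fingers close along the arm's y. Outer faces are 39 mm apart at rest, 30 mm squeezed. Only the latch tab moves, so a gripper whose fingers move together is centred here.
- fixed_tab (a point): Middle of the outer face of the fixed tab, at y -19.5, z 52 mm of the arm.
- latch_tab (a point): Middle of the outer face of the latch tab, at y +19.5, z 52 mm of the arm. Both tabs are black, upright, 30 mm long (x), 6 mm thick, tops at z 63 mm of the arm. Below the latch tab a step with its top at z 30 mm sticks out to y 32: keep fingertips above z 32 mm.
- latch (a joint): Travel of the spring latch in m: 0 = locked under the stud, 0.009 = fully squeezed (towards the fixed tab, the arm's -y). Spring 3.5 N at rest, 6.7 N fully squeezed. Below 0.004 the arm stays caught; beyond about 0.007 it comes off freely. The latch springs back when let go.
- lock: Grey lock clip, 0.06 kg, 24 x 24 mm, 70 high, astride the rail between the tabs so that the latch cannot be squeezed. Origin at the underside of its legs, 63 mm above the bench when seated, z up. Above z 27 an upright handle 24 (x) by 12 mm (y). A sprung detent holds it: pull straight up, about 4 to 8 N in the first 10 mm; clear of the tabs after 35 mm of lift.
- lock_grip (a point): Grip point on the handle of the lock clip, on its axis 56 mm above its origin; grip across its 12 mm thickness (its y). The tab tops are 23 mm below this point while it is seated.
- tray: Small open tray, loose, 60 (x) x 85 (y) x 34 mm high, 2 mm walls and floor. Origin at the centre of its underside, z up.
- tape: Bystander, leave alone: white tape roll, 48 mm across, 19 high (mm). Origin at the centre of its underside.
- vial: Bystander, leave alone: small squat bottle with a screw cap, 30 mm across, 56 high (mm). Origin at the centre of its underside.
- beaker: Bystander, leave alone: clear glass beaker, 63 mm across, 85 high (mm). Origin at the centre of its underside.
- clock: Bystander, leave alone: flat lab timer, 68x68x21 (mm). Origin at the centre of its underside.
- microrack: Bystander, leave alone: block rack for microtubes, 66x105x34 (mm). Origin at the centre of its underside.
- jar: Bystander, leave alone: bottle, 47 mm across, 95 high (mm). Origin at the centre of its underside.
- dish: Bystander, leave alone: clear petri dish, 89 mm across, 15 high (mm). Origin at the centre of its underside.
Things that resemble listed ones, but are neither listed nor needed, are in the scene too. Leave any green look-alike of the lock alone.

How it is judged (in metres and radians):
On the way, in this order (a step that is already met when the one before it is completed fails the run):
1. the lock clip lies in the tray, let go, with the arm still latched on its stud (x of lock in the frame of tray between -0.03 and 0.03 m and y of lock in the frame of tray between -0.042 and 0.042 m and z of lock in the frame of tray between -0.005 and 0.03 m and contact force between the fingers and lock below 0.05 N and value of joint latch below 0.003 m and z of tongue in the frame of mount below 0.039 m), for 0.2 s.
2. the latch is squeezed sideways while the arm still sits on the stud (value of joint latch above 0.0045 m and z of tongue in the frame of mount below 0.039 m), for 0.05 s.
At the end, for the whole second after the job is handed in: The arm rests in the fingers (over 2 N), still, level within 0.25 rad, its head's underside 48 mm or more above the stud top and within 80 mm of it sideways, not touching the base; the lock clip lies in the tray (origin inside its walls, under 30 mm above its underside) (x of lock in the frame of tray between -0.03 and 0.03 m and y of lock in the frame of tray between -0.042 and 0.042 m and z of lock in the frame of tray between -0.005 and 0.03 m and z of tongue in the frame of stud_top above 0.048 m and horizontal distance between tongue and stud_top below 0.08 m and angle between tongue's own z axis and vertical below 0.25 rad and linear speed of tongue below 0.03 m/s and contact force between the fingers and tongue above 2 N and contact force between tongue and mount below 0.1 N); the arm keeps its last pose, push and grip.
It fails at once if a bystander was pushed about (distance of any of tape, vial, beaker, clock, microrack, jar, dish from where it was at the start of the episode above 0.03 m).
It fails at once if the tray was pushed about (distance of tray from where it was at the start of the episode above 0.05 m).
It also fails if it takes over 61 s, if anything falls off the work surface, if the arm or the gripper's body presses on something with over 40 N, if the wrist force passes 120 N, or if a joint passes its speed limit or range.

## Working session

There is one attempt and no reset: what is moved stays moved. The work goes in short steps, Python scripts to look and compute and a tool call to move; the robot and the scene stay as the last step left them, time stands still between calls to the robot, and variables do not carry over. Pictures are saved under pics/ and viewed, at most 11 in all, crops included, and the job is handed in when it is done.

Besides the shell and the picture viewer there is one more tool, called after ">>>" as name(argument=value, ...), one argument or row to a line, values as JSON. send_rows: Moves the arm, as the interface text tells. Its arguments: {"type":"object","properties":{"series":{"type":"array","items":{"type":"object","properties":{"ax":{"type":"number"},"ay":{"type":"number"},"az":{"type":"number"},"dx":{"type":"number"},"dy":{"type":"number"},"dz":{"type":"number"},"hand":{"type":"number"}}}}},"required":["series"]}

```bash
mkdir -p pics; cat > h.py <<'E'
import numpy as np, cv2
from cell import read_state, get_image, finish_job
def grab(name,fn):
    d=get_image(name); im=np.array(d["pixels"])[:,:,::-1].copy(); cv2.imwrite(f"pics/{fn}.png",im)
    np.savez(f"pics/{fn}.npz",mtx=d["mtx"],R=d["R"],t=d["t"]); return im
def ray(fn,u,v,z):
    c=np.load(f"pics/{fn}.npz"); R=c["R"];C=-R.T@c["t"].ravel()
    d=R.T@np.linalg.solve(c["mtx"],[u,v,1.]); return C+d*(z-C[2])/d[2]
def proj(fn,X):
    c=np.load(f"pics/{fn}.npz"); p=c["mtx"]@(c["R"]@np.array(X,float)+c["t"].ravel()); return p[:2]/p[2]
E
python3 - <<'E'
from h import *
a=grab("top","top0");b=grab("scene","scene0");
cv2.imwrite("pics/top0b.png",cv2.resize(a,(800,600),interpolation=cv2.INTER_CUBIC))
cv2.imwrite("pics/scene0b.png",cv2.resize(b,(800,600),interpolation=cv2.INTER_CUBIC))
print(read_state()); print(ray("top0",256,192,0),ray("top0",0,0,0),ray("top0",511,383,0))
E
```

```text
{'clock': 0.1, 'qpos': array([ 1.18220204,  0.62926517,  0.03844726,  1.51827508, -0.02703023,
        0.996279  , -0.01999369]), 'qd': array([ 0.00075403, -0.00209997, -0.0013297 , -0.00142019, -0.00169229,
       -0.00155693,  0.00050175]), 'tau': array([ 2.20282876e-03, -5.64532971e+01,  1.23008285e+00, -1.93974012e+01,
        1.12188002e-02,  5.42636029e-03,  4.17373485e-06]), 'eef_pos': array([ 206.05031061, -615.88772535,  230.47133034]), 'tool_rot': array([-3.13988366e+00, -6.01698137e-06,  3.22781958e-01]), 'force': array([ 0.07821449,  0.28902995, -0.08325848]), 'torque': array([-0.01885395,  0.01297703,  0.02171641]), 'gripper_force': 0.0, 'width': 85.30854024642383}
[567.32168798 -15.23602917   0.        ] [1474.06738718 1029.67643091    0.        ] [-171.87845155 -868.16002708    0.        ]
```

View pics/top0b.png

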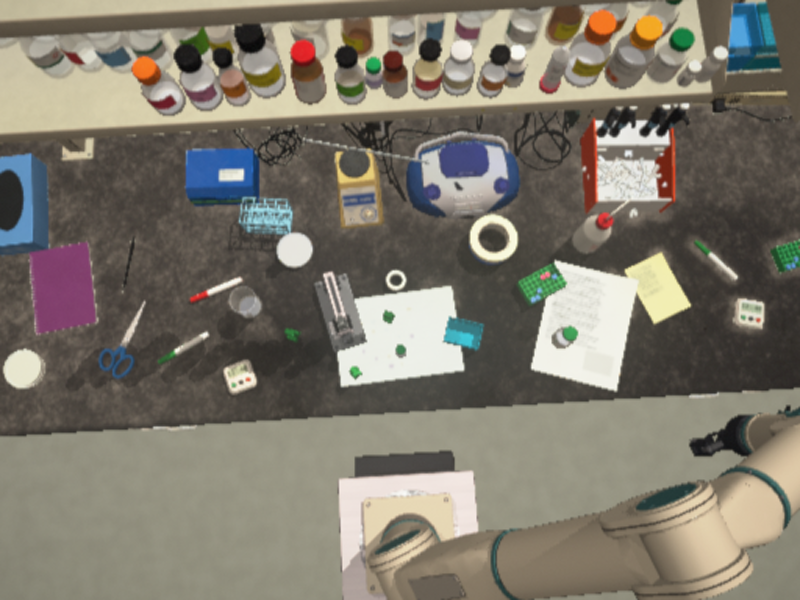

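View pics/scene0b.png

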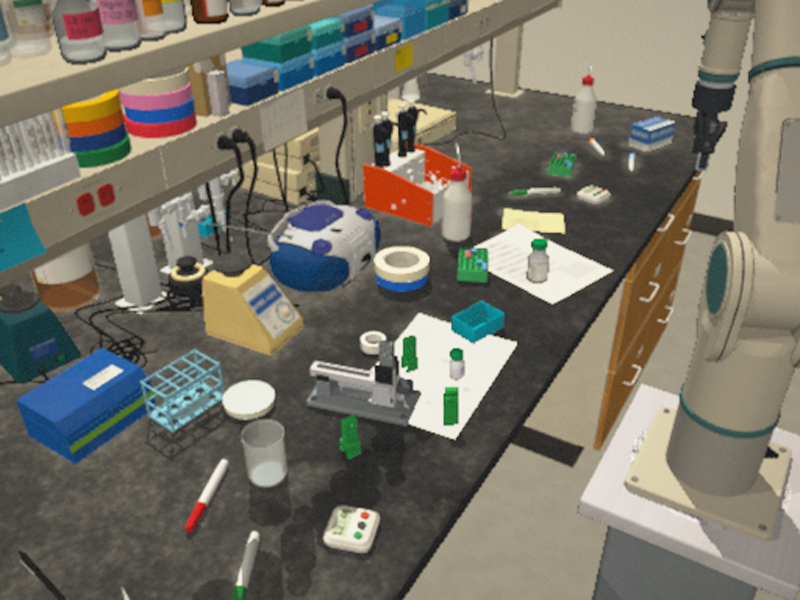

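The top view shows the mount near (340,310), the teal tray at (464,333), the tape at (396,281) and green look-alikes around them. I'll zoom in for the mount geometry.

```bash
python3 - <<'E'
from h import *
a=cv2.imread("pics/top0.png")[165:255,190:320]
cv2.imwrite("pics/z.png",cv2.resize(a,None,fx=6,fy=6,interpolation=cv2.INTER_CUBIC))
im=cv2.imread("pics/top0.png"); h=cv2.cvtColor(im,cv2.COLOR_BGR2HSV)
m=cv2.inRange(h,(85,120,80),(100,255,255)); m[:195]=0;m[230:]=0;m[:,:270]=0;m[:,320:]=0
p=cv2.findNonZero(m).reshape(-1,2); print(p.min(0),p.max(0),p.mean(0))
q=np.array([ray("top0",u,v,17)[:2] for u,v in p],np.float32); print(cv2.minAreaRect(q))
E
```

```text
[285 204] [308 223] [296.67761194 213.18208955]
((473.7518615722656, -162.53004455566406), (82.5547103881836, 62.291378021240234), 73.90117645263672)
```

View pics/z.png

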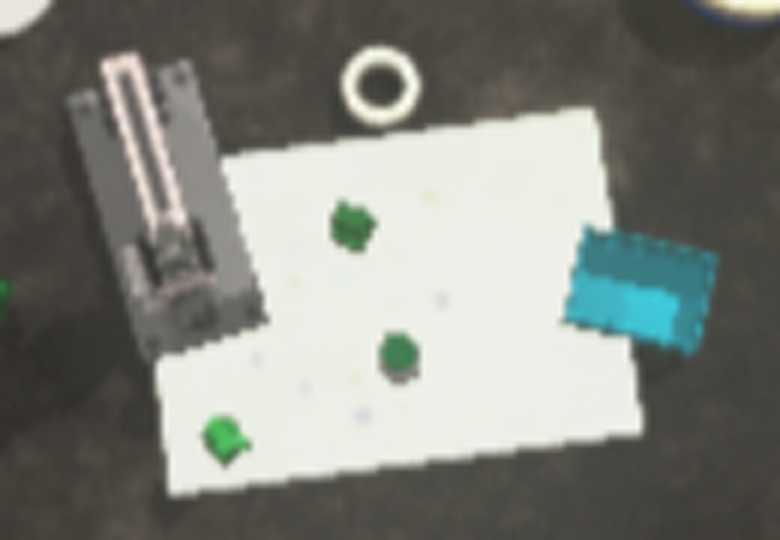

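The close crop shows the plate corners at about (68,97), (190,62), (268,322), (150,357), with the head and clip around (180,250) and the tray at (640,290).

```bash
python3 - <<'E'
from h import *
c=np.array([ray("top0",190+(u+.5)/6-.5,165+(v+.5)/6-.5,12)[:2] for u,v in [(70,97),(188,62),(268,322),(150,357)]]);print(c)
near=(c[2]+c[3])/2; far=(c[0]+c[1])/2; e=far-near; L=np.linalg.norm(e); e/=L; ct=(near+far)/2
print(L,np.linalg.norm(c[1]-c[0]),np.degrees(np.arctan2(e[1],e[0])),"origin",ct-42*e, "axis",e)
o=ct-42*e
for z in (96,115,133): print(z,(proj("top0",[*o,z])-[190,165])*6)
E
```

```text
[[622.06812336 193.09208366]
 [640.54589738 116.27510607]
 [468.69206625  73.34091532]
 [451.05911305 148.61752066]]
176.91468160474233 79.00807666358749 14.302214255553777 origin [504.89304024 122.45587506] axis [0.96900619 0.24703646]
96 [173.49896577 245.54988291]
115 [170.66115566 240.21608163]
133 [167.90482909 235.0354326 ]
```

>>> send_rows(
  series=[
    {"dx": 30.3,"dy": -23.2,"dz": -3,"az": 0.07,"hand": 0},
    {"dx": 30.3,"dy": -23.2,"dz": -3,"az": 0.07,"hand": 0},
    {"dx": 30.3,"dy": -23.2,"dz": -3,"az": 0.07,"hand": 0},
    {"dx": 30.3,"dy": -23.2,"dz": -3,"az": 0.07,"hand": 0},
    {"dx": 30.3,"dy": -23.2,"dz": -3,"az": 0.07,"hand": 0},
    {"dx": 30.3,"dy": -23.2,"dz": -3,"az": 0.07,"hand": 0},
    {"dx": 30.3,"dy": -23.2,"dz": -3,"az": 0.07,"hand": 0},
    {"dx": 51.7,"dy": -60.5,"dz": -3,"az": 0.07,"hand": 0},
    {"dx": 51.7,"dy": -60.5,"dz": -3,"az": 0.07,"hand": 0},
    {"dx": 51.7,"dy": -60.5,"dz": -3,"az": 0.07,"hand": 0},
  ],
)

```text
invalid input at $.series[0]: expected keys ax, ay, az, dx, dy, dz, hand
```

>>> send_rows(
  series=[
    {"ax": 0,"ay": 0,"dx": 30.3,"dy": -23.2,"dz": -3,"az": 0.07,"hand": 0},
    {"ax": 0,"ay": 0,"dx": 30.3,"dy": -23.2,"dz": -3,"az": 0.07,"hand": 0},
    {"ax": 0,"ay": 0,"dx": 30.3,"dy": -23.2,"dz": -3,"az": 0.07,"hand": 0},
    {"ax": 0,"ay": 0,"dx": 30.3,"dy": -23.2,"dz": -3,"az": 0.07,"hand": 0},
    {"ax": 0,"ay": 0,"dx": 30.3,"dy": -23.2,"dz": -3,"az": 0.07,"hand": 0},
    {"ax": 0,"ay": 0,"dx": 30.3,"dy": -23.2,"dz": -3,"az": 0.07,"hand": 0},
    {"ax": 0,"ay": 0,"dx": 30.3,"dy": -23.2,"dz": -3,"az": 0.07,"hand": 0},
    {"ax": 0,"ay": 0,"dx": 51.7,"dy": -60.5,"dz": -3,"az": 0.07,"hand": 0},
    {"ax": 0,"ay": 0,"dx": 51.7,"dy": -60.5,"dz": -3,"az": 0.07,"hand": 0},
    {"ax": 0,"ay": 0,"dx": 51.7,"dy": -60.5,"dz": -3,"az": 0.07,"hand": 0},
  ],
)

```text
clock: 1.1
eef_pos: [435.3, -179.1, 259.4]
tool_rot: [-3.141, 0.0, 0.253]
force: [1.1, -0.6, 1.2]
width: 85.8
gripper_force: 0.0
```

>>> send_rows(
  series=[
    {"ax": 0,"ay": 0,"dx": 14.3,"dy": -27.4,"dz": 0,"az": 0,"hand": 0},
    {"ax": 0,"ay": 0,"dx": 14.3,"dy": -27.4,"dz": 0,"az": 0,"hand": 0},
    {"ax": 0,"ay": 0,"dx": 14.3,"dy": -27.4,"dz": 0,"az": 0,"hand": 0},
    {"ax": 0,"ay": 0,"dx": 14.3,"dy": -27.4,"dz": 0,"az": 0,"hand": 0},
    {"ax": 0,"ay": 0,"dx": 14.3,"dy": -27.4,"dz": 0,"az": 0,"hand": 0},
    {"ax": 0,"ay": 0,"dx": 14.3,"dy": -27.4,"dz": 0,"az": 0,"hand": 0},
    {"ax": 0,"ay": 0,"dx": 14.3,"dy": -27.4,"dz": 0,"az": 0,"hand": 0},
    {"ax": 0,"ay": 0,"dx": 14.3,"dy": -27.4,"dz": 0,"az": 0,"hand": 0},
    {"ax": 0,"ay": 0,"dx": 14.3,"dy": -27.4,"dz": 0,"az": 0,"hand": 0},
    {"ax": 0,"ay": 0,"dx": 14.3,"dy": -27.4,"dz": 0,"az": 0,"hand": 0},
  ],
)

```text
clock: 2.1
eef_pos: [504.9, 117.4, 259.5]
tool_rot: [3.14, 0.001, 0.249]
force: [-0.3, -0.6, 0.5]
width: 85.6
gripper_force: 0.0
```

```bash
python3 - <<'E'
from h import *
a=grab("wrist","w0"); s=read_state(); print(s["eef_pos"],s["tool_rot"],s["qpos"])
for X in ([505,122,133],[505,122,50],[474,-162,0]): print(proj("w0",X)*1.5)
cv2.imwrite("pics/w0b.png",cv2.resize(a,(768,576),interpolation=cv2.INTER_CUBIC))
E
```

```text
[504.97377521 117.58170108 259.58171123] [3.14067844e+00 5.82593236e-04 2.49413342e-01] [-0.23355509  0.40669894 -0.07030394  1.84357412  0.03681173  0.89317516
 -1.64262663]
[370.25490559 271.94737568]
[372.20351716 239.68579814]
[673.7129786  337.69204167]
```

View pics/w0b.png

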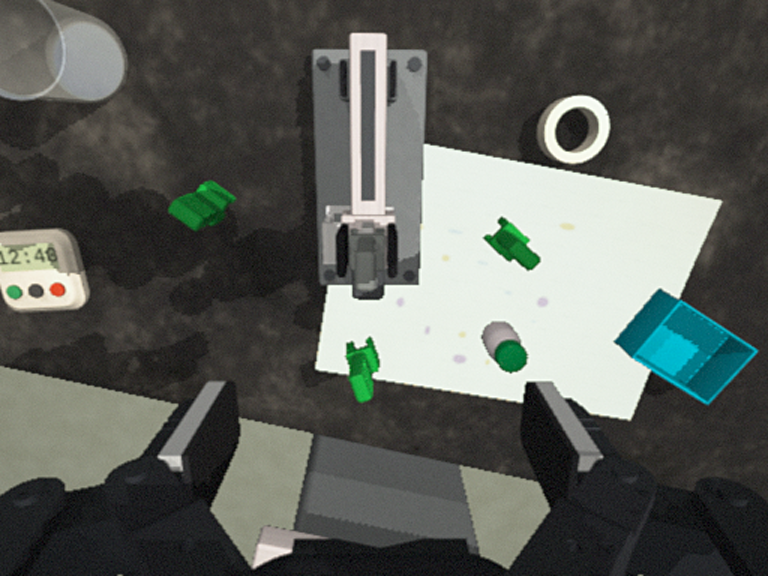

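The wrist view shows the plate corners at about (313,50), (427,50), (420,285), (318,285). The clip's handle is around (368,282), the latch step is on the left at (330,240), and the tray is at (685,347). A crop will locate the handle top.

```bash
python3 - <<'E'
from h import *
r=lambda u,v,z: ray("w0",u/1.5,v/1.5,z)[:2]
c=np.array([r(313,50,12),r(427,50,12),r(420,284,12),r(318,284,12)]);print(c)
near=(c[2]+c[3])/2; far=(c[0]+c[1])/2; e=far-near; L=np.linalg.norm(e); e/=L
print(L,np.linalg.norm(c[1]-c[0]),np.linalg.norm(c[2]-c[3]),np.degrees(np.arctan2(e[1],e[0])),"origin",(near+far)/2-42*e)
b=r(369,34,53)  # bar end at top (x135, z~53)
print("bar end",b)
print("tray rim",r(662,290,34),r(757,350,34),r(708,404,34),r(615,342,34))
a=cv2.imread("pics/w0.png")[120:215,195:295]
cv2.imwrite("pics/w0c.png",cv2.resize(a,None,fx=6,fy=6,interpolation=cv2.INTER_CUBIC))
E
```

```text
[[621.10800489 195.58316609]
 [641.4563289  116.09256885]
 [469.88219384  72.67817679]
 [448.84999822 154.96466971]]
176.97603511918052 82.05369790852534 84.93185603721132 13.733914601602716 origin [504.52496354 124.85829158]
bar end [635.07583724 156.70042427]
tray rim [ 518.79495364 -110.12941729] [ 490.03637045 -207.88578437] [ 433.51727396 -191.69964953] [467.81118993 -91.82775781]
```

View pics/w0c.png

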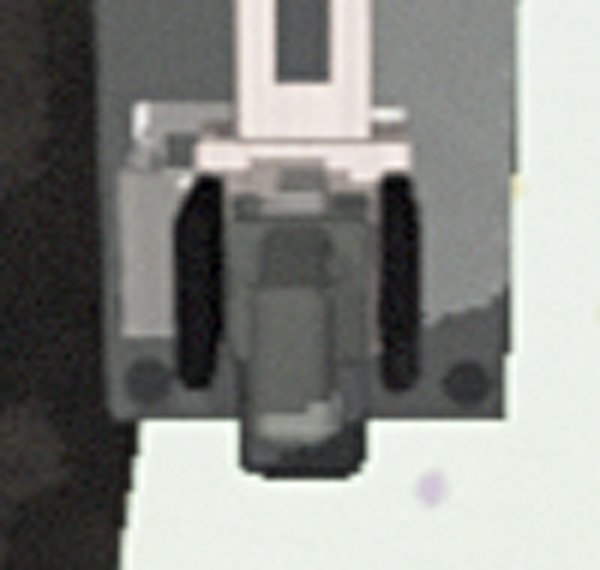

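The handle's top face centre is at about crop (290,362). The black tabs are at (200,280) and (400,280), with the clip between them.

```bash
python3 - <<'E'
from h import *
r=lambda u,v,z: ray("w0",195+(u+.5)/6-.5,120+(v+.5)/6-.5,z)[:2]
o=np.array([504.5,124]);y=np.radians(14);R=np.array([[np.cos(y),np.sin(y)],[-np.sin(y),np.cos(y)]])
print("handle",r(290,362,133),R@(r(290,362,133)-o))
for n,p in dict(hTL=(250,287,133),hTR=(330,287,133),hB=(290,440,133),tabL=(200,280,96),tabR=(400,280,96)).items(): print(n,r(*p),R@(r(*p)-o))
E
```

```text
handle [505.36384404 125.53836972] [1.2103495  1.28369078]
hTL [514.6220895  133.59754301] [12.14327598  6.86369988]
hTR [517.40560449 122.70992196] [12.21015476 -4.37390551]
hB [494.00285248 122.74830355] [-10.48815015   1.32497411]
tabL [504.31469827 141.15681692] [ 3.97081219 16.69201468]
tabR [512.22196382 110.22821287] [  4.16089164 -15.23081832]
```

>>> send_rows(
  series=[
    {"ax": 0,"ay": 0,"az": 0,"dx": 0.2,"dy": -0.7,"dz": 4,"hand": 0},
    {"ax": 0,"ay": 0,"az": 0,"dx": 0.2,"dy": -0.7,"dz": 8,"hand": 0.4},
    {"ax": 0,"ay": 0,"az": 0,"dx": 0.2,"dy": -0.7,"dz": 12,"hand": 0.5},
    {"ax": 0,"ay": 0,"az": 0,"dx": 0.2,"dy": -0.7,"dz": 14.5,"hand": 0.5},
    {"ax": 0,"ay": 0,"az": 0,"dx": 0.2,"dy": -0.7,"dz": 15.8,"hand": 0.5},
    {"ax": 0,"ay": 0,"az": 0,"dx": 0.2,"dy": -0.7,"dz": 15.8,"hand": 0.5},
    {"ax": 0,"ay": 0,"az": 0,"dx": 0.2,"dy": -0.7,"dz": 15.8,"hand": 0.5},
  ],
)

```text
clock: 2.85
eef_pos: [505.7, 126.2, 102.0]
tool_rot: [3.141, -0.0, 0.251]
force: [-0.1, -0.9, -0.6]
width: 42.5
gripper_force: 0.0
```

```bash
python3 - <<'E'
from h import *
a=grab("wrist","w1"); s=read_state(); print(s["eef_pos"],s["tool_rot"],s["width"],s["force"])
cv2.imwrite("pics/w1b.png",a)
E
```

```text
[506.08916374 126.52241003 102.47596585] [ 3.14138589e+00 -1.51032376e-03  2.51467242e-01] 42.77669728286386 [ 0.08225623 -0.52630068  0.73665651]
```

View pics/w1b.png

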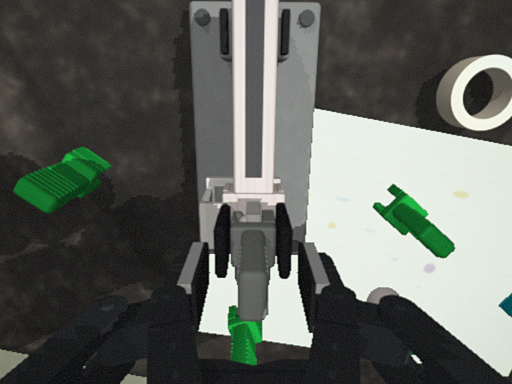

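The handle (column ~254) is centred between the pads (205 and 310). I'll close on it.

>>> send_rows(
  series=[
    {"ax": 0,"ay": 0,"az": 0,"dx": 0,"dy": 0,"dz": 0,"hand": 1},
    {"ax": 0,"ay": 0,"az": 0,"dx": 0,"dy": 0,"dz": 0,"hand": 1},
    {"ax": 0,"ay": 0,"az": 0,"dx": 0,"dy": 0,"dz": 0,"hand": 1},
    {"ax": 0,"ay": 0,"az": 0,"dx": 0,"dy": 0,"dz": 0,"hand": 1},
    {"ax": 0,"ay": 0,"az": 0,"dx": 0,"dy": 0,"dz": 0,"hand": 1},
    {"ax": 0,"ay": 0,"az": 0,"dx": 0,"dy": 0,"dz": 0,"hand": 1},
  ],
)

```text
clock: 3.5
eef_pos: [506.0, 127.2, 102.5]
tool_rot: [3.141, -0.002, 0.253]
force: [-0.2, -1.0, 6.8]
width: 11.0
gripper_force: 58.4
```

>>> send_rows(
  series=[
    {"ax": 0,"ay": 0,"az": 0,"dx": 0,"dy": 0,"dz": -0.4,"hand": 1},
    {"ax": 0,"ay": 0,"az": 0,"dx": 0,"dy": 0,"dz": -0.8,"hand": 1},
    {"ax": 0,"ay": 0,"az": 0,"dx": 0,"dy": 0,"dz": -1.2,"hand": 1},
    {"ax": 0,"ay": 0,"az": 0,"dx": 0,"dy": 0,"dz": -2,"hand": 1},
    {"ax": 0,"ay": 0,"az": 0,"dx": 0,"dy": 0,"dz": -3,"hand": 1},
    {"ax": 0,"ay": 0,"az": 0,"dx": 0,"dy": 0,"dz": -4,"hand": 1},
    {"ax": 0,"ay": 0,"az": 0,"dx": 0,"dy": 0,"dz": -6,"hand": 1},
    {"ax": 0,"ay": 0,"az": 0,"dx": 0,"dy": 0,"dz": -8,"hand": 1},
    {"ax": 0,"ay": 0,"az": 0,"dx": 0,"dy": 0,"dz": -8,"hand": 1},
  ],
)

```text
clock: 4.4
eef_pos: [507.4, 127.8, 184.7]
tool_rot: [-3.141, -0.006, 0.253]
force: [0.4, -0.1, -1.5]
width: 11.1
gripper_force: 59.2
```

```bash
python3 - <<'E'
from h import *
a=grab("top","top1");b=grab("scene","scene1"); s=read_state(); print(s["eef_pos"],s["tool_rot"],s["width"],s["force"])
cv2.imwrite("pics/s1b.png",cv2.resize(b[180:340,150:360],None,fx=3.5,fy=3.5,interpolation=cv2.INTER_CUBIC))
E
```

```text
[505.58591754 127.22982747 182.25214399] [-3.14152450e+00 -1.47448697e-03  2.52719481e-01] 11.038501649254888 [ 0.17547224  0.08678376 -1.17989542]
```

View pics/s1b.png

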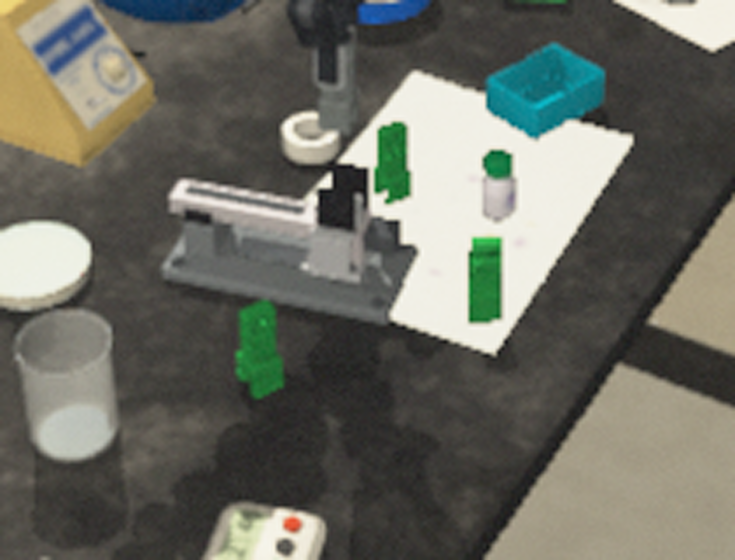

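The clip is off its rail and in the fingers, and the arm is still seated. Next I'll move over the tray.

>>> send_rows(
  series=[
    {"ax": 0,"ay": 0,"az": 0,"dx": -2,"dy": 4,"dz": -1.5,"hand": 1},
    {"ax": 0,"ay": 0,"az": 0,"dx": -3.5,"dy": 8.5,"dz": -2,"hand": 1},
    {"ax": 0,"ay": 0,"az": 0,"dx": -5.2,"dy": 13,"dz": -2,"hand": 1},
    {"ax": 0,"ay": 0,"az": 0,"dx": -7,"dy": 17.5,"dz": -2,"hand": 1},
    {"ax": 0,"ay": 0,"az": 0,"dx": -8.7,"dy": 22,"dz": -2,"hand": 1},
    {"ax": 0,"ay": 0,"az": 0,"dx": -10,"dy": 25.5,"dz": -2,"hand": 1},
    {"ax": 0,"ay": 0,"az": 0,"dx": -10.3,"dy": 27.1,"dz": -2,"hand": 1},
    {"ax": 0,"ay": 0,"az": 0,"dx": -10.3,"dy": 27.1,"dz": -2,"hand": 1},
    {"ax": 0,"ay": 0,"az": 0,"dx": -10.3,"dy": 27.1,"dz": -2,"hand": 1},
  ],
)

```text
clock: 5.4
eef_pos: [472.9, -160.1, 200.9]
tool_rot: [-3.14, 0.001, 0.253]
force: [0.3, 0.7, -0.8]
width: 11.2
gripper_force: 59.3
```

```bash
python3 - <<'E'
from h import *
a=grab("wrist","w2"); s=read_state(); e=s["eef_pos"]; print(e,s["tool_rot"],s["width"],s["force"])
im=a; h=cv2.cvtColor(im,cv2.COLOR_BGR2HSV); m=cv2.inRange(h,(85,120,60),(100,255,255))
n,l,st,c=cv2.connectedComponentsWithStats(m); print(st[1:][st[1:,4]>200])
for z in (0,34):
  for dx,dy in ((-30,-42.5),(30,-42.5),(30,42.5),(-30,42.5)):
    t=np.radians(-16.1); X=[473.8+dx*np.cos(t)-dy*np.sin(t),-162.5+dx*np.sin(t)+dy*np.cos(t),z]
    q=tuple(int(v) for v in proj("w2",X)); cv2.circle(im,q,2,(0,0,255) if z else (0,255,255),-1)
cv2.imwrite("pics/w2b.png",cv2.resize(im,(768,576),interpolation=cv2.INTER_CUBIC))
E
```

```text
[ 473.13593479 -159.3689118   201.02887785] [-3.13997604e+00  7.60208494e-04  2.54404857e-01] 10.847710672553786 [ 0.24859165  0.77332806 -0.05893653]
[[ 200  119  106   94 5507]]
```

View pics/w2b.png

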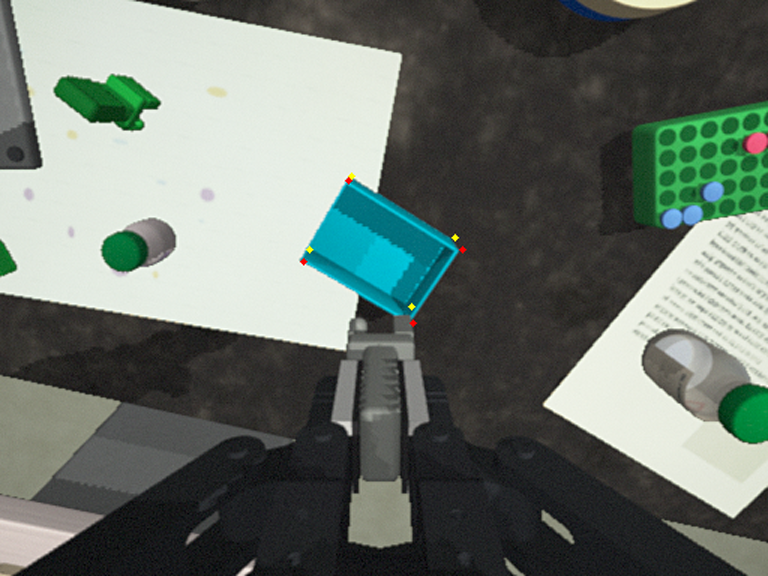

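The predicted tray corners (red and yellow dots) match the tray to within about 2 mm, and the clip is over its centre. I'll lower it.

>>> send_rows(
  series=[
    {"ax": 0,"ay": 0,"az": 0,"dx": 0,"dy": 0.1,"dz": 4,"hand": 1},
    {"ax": 0,"ay": 0,"az": 0,"dx": 0,"dy": 0.1,"dz": 8,"hand": 1},
    {"ax": 0,"ay": 0,"az": 0,"dx": 0,"dy": 0.1,"dz": 11,"hand": 1},
    {"ax": 0,"ay": 0,"az": 0,"dx": 0,"dy": 0.1,"dz": 13,"hand": 1},
    {"ax": 0,"ay": 0,"az": 0,"dx": 0,"dy": 0.1,"dz": 14.5,"hand": 1},
    {"ax": 0,"ay": 0,"az": 0,"dx": 0,"dy": 0.1,"dz": 15.4,"hand": 1},
    {"ax": 0,"ay": 0,"az": 0,"dx": 0,"dy": 0.1,"dz": 15.6,"hand": 1},
    {"ax": 0,"ay": 0,"az": 0,"dx": 0,"dy": 0.1,"dz": 15.6,"hand": 1},
  ],
)

```text
clock: 6.25
eef_pos: [473.9, -161.2, 45.7]
tool_rot: [-3.141, -0.0, 0.254]
force: [-0.1, 0.1, -0.6]
width: 11.3
gripper_force: 59.3
```

>>> send_rows(
  series=[
    {"ax": 0,"ay": 0,"az": 0,"dx": 0,"dy": 0,"dz": 0.15,"hand": 1},
    {"ax": 0,"ay": 0,"az": 0,"dx": 0,"dy": 0,"dz": 0.25,"hand": 1},
    {"ax": 0,"ay": 0,"az": 0,"dx": 0,"dy": 0,"dz": 0.3,"hand": 1},
    {"ax": 0,"ay": 0,"az": 0,"dx": 0,"dy": 0,"dz": 0.3,"hand": 1},
  ],
)

```text
clock: 6.65
eef_pos: [473.8, -162.1, 42.9]
tool_rot: [3.141, -0.0, 0.253]
force: [0.2, 0.1, -0.8]
width: 11.0
gripper_force: 59.3
```

>>> send_rows(
  series=[
    {"ax": 0,"ay": 0,"az": 0,"dx": 0,"dy": 0,"dz": 0.1,"hand": 1},
    {"ax": 0,"ay": 0,"az": 0,"dx": 0,"dy": 0,"dz": 0.1,"hand": 0.75},
    {"ax": 0,"ay": 0,"az": 0,"dx": 0,"dy": 0,"dz": 0.1,"hand": 0.65},
    {"ax": 0,"ay": 0,"az": 0,"dx": 0,"dy": 0,"dz": 0.1,"hand": 0.55},
    {"ax": 0,"ay": 0,"az": 0,"dx": 0,"dy": 0,"dz": 0.1,"hand": 0.5},
    {"ax": 0,"ay": 0,"az": 0,"dx": 0,"dy": 0,"dz": 0.1,"hand": 0.5},
    {"ax": 0,"ay": 0,"az": 0,"dx": 0,"dy": 0,"dz": -3,"hand": 0.5},
    {"ax": 0,"ay": 0,"az": 0,"dx": 0,"dy": 0,"dz": -8,"hand": 0.5},
    {"ax": 0,"ay": 0,"az": 0,"dx": 0,"dy": 0,"dz": -13,"hand": 0.5},
    {"ax": 0,"ay": 0,"az": 0,"dx": 0,"dy": 0,"dz": -13,"hand": 0.5},
  ],
)

```text
clock: 7.65
eef_pos: [477.7, -163.2, 178.5]
tool_rot: [3.135, -0.01, 0.253]
force: [-0.1, -0.5, -0.2]
width: 42.8
gripper_force: 0.0
```

```bash
python3 - <<'E'
from h import *
b=grab("scene","scene3"); w=grab("wrist","w3"); s=read_state(); print(s["eef_pos"],s["tool_rot"],s["width"],s["force"])
A=cv2.resize(b[170:290,180:360],(540,360),interpolation=cv2.INTER_CUBIC)
B=cv2.resize(w,(480,360))[:,100:360]
cv2.imwrite("pics/c3.png",np.hstack([A,B]))
E
```

```text
[ 474.25215312 -162.2051891   173.85464163] [ 3.14001497e+00 -2.54588349e-03  2.52665746e-01] 42.740733506952694 [ 0.29863816 -0.16361596 -1.13244821]
```

View pics/c3.png

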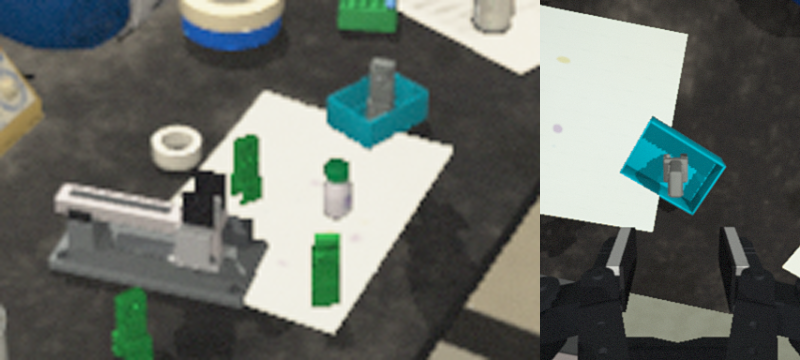

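The clip stands upright in the tray (wrist crop ~(675,170)) and nothing else has moved. I'll go back above the arm.

>>> send_rows(
  series=[
    {"ax": 0,"ay": 0,"az": 0.01,"dx": 1.9,"dy": -5,"dz": -1,"hand": 0.1},
    {"ax": 0,"ay": 0,"az": 0.01,"dx": 3.7,"dy": -9.5,"dz": -2,"hand": 0.1},
    {"ax": 0,"ay": 0,"az": 0.01,"dx": 5.4,"dy": -14,"dz": -2,"hand": 0.1},
    {"ax": 0,"ay": 0,"az": 0.01,"dx": 7.1,"dy": -18.5,"dz": -2,"hand": 0.1},
    {"ax": 0,"ay": 0,"az": 0.01,"dx": 8.8,"dy": -23,"dz": -2,"hand": 0.1},
    {"ax": 0,"ay": 0,"az": 0.01,"dx": 10.2,"dy": -26.2,"dz": -2,"hand": 0.1},
    {"ax": 0,"ay": 0,"az": 0.01,"dx": 10.2,"dy": -26.7,"dz": -2,"hand": 0.1},
    {"ax": 0,"ay": 0,"az": 0.01,"dx": 10.2,"dy": -26.7,"dz": -2,"hand": 0.1},
    {"ax": 0,"ay": 0,"az": 0.01,"dx": 10.2,"dy": -26.7,"dz": -2,"hand": 0.1},
  ],
)

```text
clock: 8.65
eef_pos: [504.7, 120.3, 191.4]
tool_rot: [3.14, 0.003, 0.241]
force: [-0.3, 0.2, 0.1]
width: 77.1
gripper_force: 0.0
```

```bash
python3 - <<'E'
from h import *
w=grab("wrist","w4"); s=read_state(); print(s["eef_pos"],s["tool_rot"],s["width"],s["force"])
for X in ([505,126,96],[505,126,33]): print(proj("w4",X))
u,v=proj("w4",[505,126,96]).astype(int); u0,v0=u-70,v-70; print(u0,v0)
cv2.imwrite("pics/w4b.png",cv2.resize(w[v0:v0+110,u0:u0+140],None,fx=5,fy=5,interpolation=cv2.INTER_CUBIC))
E
```

```text
[505.02620157 119.89482599 191.74021129] [3.14044345e+00 2.28835481e-03 2.40268193e-01] 76.94906315645227 [-0.053967   -0.26353263  0.99950181]
[244.72759822 192.09703703]
[246.27229396 171.00028491]
174 122
```

View pics/w4b.png

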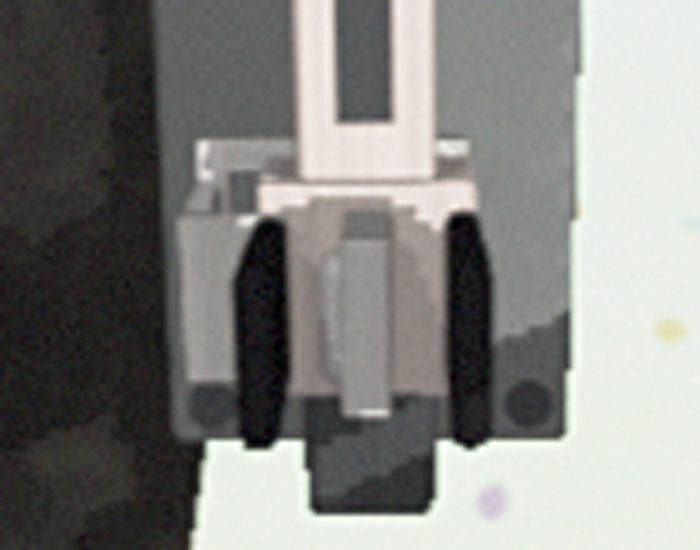

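The rail top is centred at about crop (366,327). The tabs' outer edges are at about 237 and 491.

```bash
python3 - <<'E'
from h import *
r=lambda u,v,z: ray("w4",174+(u+.5)/5-.5,122+(v+.5)/5-.5,z)[:2]
print("rail",r(366,327,80),"tabL",r(240,340,96),"tabR",r(491,340,96),"bar",r(365,60,53),"bar2",r(367,170,53))
E
```

```text
rail [504.35523401 124.49909168] tabL [502.72610508 143.57830714] tabR [511.89904279 106.43229896] bar [542.26645181 134.2837831 ] bar2 [523.8273073  129.48819585]
```

>>> send_rows(
  series=[
    {"ax": 0,"ay": 0,"az": -0.01,"dx": 0.1,"dy": 0,"dz": 4,"hand": 0.1},
    {"ax": 0,"ay": 0,"az": -0.01,"dx": 0.1,"dy": 0,"dz": 7,"hand": 0.1},
    {"ax": 0,"ay": 0,"az": -0.01,"dx": 0.1,"dy": 0,"dz": 9.5,"hand": 0.1},
    {"ax": 0,"ay": 0,"az": -0.01,"dx": 0.1,"dy": 0,"dz": 11.5,"hand": 0.1},
    {"ax": 0,"ay": 0,"az": -0.01,"dx": 0.1,"dy": 0,"dz": 12.5,"hand": 0.1},
    {"ax": 0,"ay": 0,"az": -0.01,"dx": 0.1,"dy": 0,"dz": 12.5,"hand": 0.1},
    {"ax": 0,"ay": 0,"az": -0.01,"dx": 0.1,"dy": 0,"dz": 12.5,"hand": 0.1},
  ],
)

```text
clock: 9.4
eef_pos: [507.1, 121.6, 68.1]
tool_rot: [3.141, -0.001, 0.252]
force: [0.8, 0.7, 0.7]
width: 77.0
gripper_force: 0.0
```

>>> send_rows(
  series=[
    {"ax": 0,"ay": 0,"az": 0,"dx": 0,"dy": 0.1,"dz": 0.1,"hand": 0.3},
    {"ax": 0,"ay": 0,"az": 0,"dx": 0,"dy": 0.1,"dz": 0.1,"hand": 0.4},
    {"ax": 0,"ay": 0,"az": 0,"dx": 0,"dy": 0.1,"dz": 0.1,"hand": 0.5},
    {"ax": 0,"ay": 0,"az": 0,"dx": 0,"dy": 0.1,"dz": 0.1,"hand": 0.6},
    {"ax": 0,"ay": 0,"az": 0,"dx": 0,"dy": 0.1,"dz": 0.1,"hand": 0.7},
    {"ax": 0,"ay": 0,"az": 0,"dx": 0,"dy": 0.1,"dz": 0.1,"hand": 0.8},
    {"ax": 0,"ay": 0,"az": 0,"dx": 0,"dy": 0.1,"dz": 0.1,"hand": 1},
    {"ax": 0,"ay": 0,"az": 0,"dx": 0,"dy": 0.1,"dz": 0.1,"hand": 1},
    {"ax": 0,"ay": 0,"az": 0,"dx": 0,"dy": 0.1,"dz": 0.1,"hand": 1},
    {"ax": 0,"ay": 0,"az": 0,"dx": 0,"dy": 0.1,"dz": 0.1,"hand": 1},
  ],
)

```text
clock: 10.4
eef_pos: [507.7, 121.0, 67.9]
tool_rot: [3.141, -0.002, 0.252]
force: [-0.6, -1.4, 10.5]
width: 27.3
gripper_force: 58.8
```

Both tabs are squeezed (27 mm at 59 N). I'll lift straight up.

>>> send_rows(
  series=[
    {"ax": 0,"ay": 0,"az": 0,"dx": 0,"dy": 0,"dz": -0.3,"hand": 1},
    {"ax": 0,"ay": 0,"az": 0,"dx": 0,"dy": 0,"dz": -0.6,"hand": 1},
    {"ax": 0,"ay": 0,"az": 0,"dx": 0,"dy": 0,"dz": -1,"hand": 1},
    {"ax": 0,"ay": 0,"az": 0,"dx": 0,"dy": 0,"dz": -1.5,"hand": 1},
    {"ax": 0,"ay": 0,"az": 0,"dx": 0,"dy": 0,"dz": -2.5,"hand": 1},
    {"ax": 0,"ay": 0,"az": 0,"dx": 0,"dy": 0,"dz": -4,"hand": 1},
    {"ax": 0,"ay": 0,"az": 0,"dx": 0,"dy": 0,"dz": -6,"hand": 1},
    {"ax": 0,"ay": 0,"az": 0,"dx": 0,"dy": 0,"dz": -8,"hand": 1},
    {"ax": 0,"ay": 0,"az": 0,"dx": 0,"dy": 0,"dz": -8.3,"hand": 1},
    {"ax": 0,"ay": 0,"az": 0,"dx": 0,"dy": 0,"dz": -8.3,"hand": 1},
  ],
)

```text
clock: 11.4
eef_pos: [507.1, 121.4, 150.2]
tool_rot: [-3.142, -0.001, 0.253]
force: [-0.4, 0.6, -3.8]
width: 27.4
gripper_force: 59.7
```

>>> send_rows(
  series=[
    {"ax": 0,"ay": 0,"az": 0,"dx": 0,"dy": 0,"dz": 0,"hand": 1},
    {"ax": 0,"ay": 0,"az": 0,"dx": 0,"dy": 0,"dz": 0,"hand": 1},
    {"ax": 0,"ay": 0,"az": 0,"dx": 0,"dy": 0,"dz": 0,"hand": 1},
    {"ax": 0,"ay": 0,"az": 0,"dx": 0,"dy": 0,"dz": 0,"hand": 1},
  ],
)

```text
clock: 11.8
eef_pos: [506.5, 121.3, 149.0]
tool_rot: [-3.142, 0.001, 0.253]
force: [-0.4, 0.2, -2.8]
width: 27.5
gripper_force: 59.7
```

```bash
python3 - <<'E'
from h import *
b=grab("scene","scene5"); s=read_state(); print(s["eef_pos"],s["tool_rot"],s["width"],s["force"],s["torque"])
cv2.imwrite("pics/s5b.png",cv2.resize(b[140:300,150:360],None,fx=3.5,fy=3.5,interpolation=cv2.INTER_CUBIC))
E
```

```text
[506.60527774 121.26556559 149.13748208] [3.14155620e+00 8.38502638e-04 2.52879013e-01] 27.4841736964515 [ 0.44528817  0.14057098 -3.16173863] [-0.05608392  0.04901199 -0.0528319 ]
```

View pics/s5b.png

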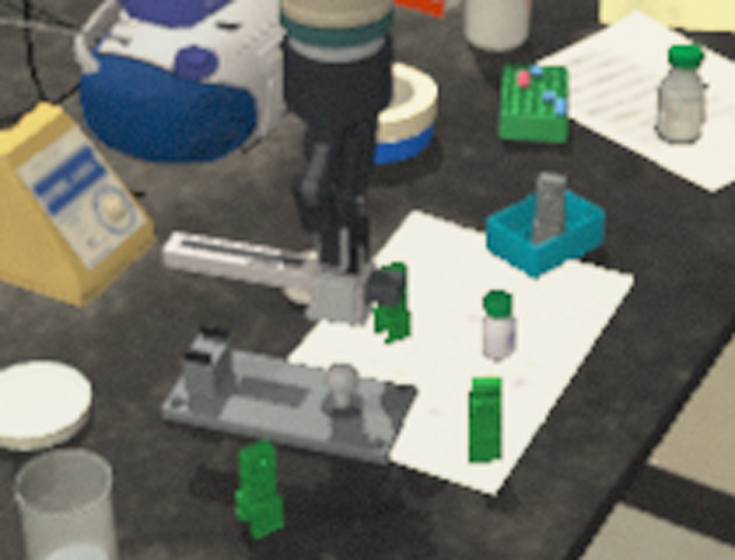

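The arm is held level about 64 mm above the stud, and the clip is in the tray. I'll hand it in.

```bash
python3 -c "from cell import finish_job; print(finish_job())"
```

```text
the job is handed in; nothing more can be done
None
```

The job is handed in: the lock clip stands in the tray, and the gripper is holding the coupling arm level about 64 mm above the stud. No bystander or look-alike visible in the last picture looked moved, and no verdict was returned.

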